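# Clamp the straightedge on the ruling board and hold it

### The job

Lay the blue straightedge flat on the wooden ruling board, its graduated edge flush along the steel fence and the end farther from its orange grip under the spring presser, and let go of it; then press the presser's black knob straight down with the fingertips until the sleeve's rim stands within the green ring on the stem (about 15 mm of travel), so that the foot clamps the straightedge, without ever pushing on into the red. The program finishes while holding: keep the knob pressed there at the end, with the straightedge still flush; leave the ink bottle, ink dish and tea cup where they are.

Things in the scene. Friction and masses are not known exactly. Their poses are not given: they have to be found in the camera images.
- ruling_board: Fixed brown wooden board 160 x 250 x 12 mm, origin at the centre of its underside on the table; x points towards the fence, y along it, z up; upper face at z = 12 mm. A steel fence bar 12 mm wide, standing 7 mm above the board, runs its whole length; front face at x = +33 mm. Behind it, right: a green column (x 52 to 76, y -98 to -62, up to z 72 mm) that carries the presser.
- ruler_place (a point): Point on the board's upper face (board x = +8, y = 0, z = 12 mm), axes as the board's: the straightedge's origin and axes come here when it is properly laid; its -y end then reaches 20 mm past the presser's axis. The presser's foot hangs over this place, so slide the straightedge in under it from the front (from -x).
- sleeve_rim (a point): Centre of the upper rim of the green sleeve in which the plunger slides (board x = +8, y = -80, z = 70 mm). The sleeve has radius 14 mm, z 50 to 70 mm; a green arm 22 mm wide holds it from the column over the fence.
- knob_top (a point): Centre of the flat top of the presser's black round palm knob (38 mm across, 21 mm high), 119 mm above the table with the presser up, at board x = +8, y = -80 mm. Press here, straight down. Its vertical stem shows plain steel, above it a green ring, then a red ring, which go down into the sleeve as it is pressed.
- plunger (a joint): Travel of the knob and stem downwards in m, 0 = up (a spring returns it), stop at 0.026. The green ring is at the sleeve's rim from 0.011 to 0.019, red from there on. The spring needs 2 N to start and 0.25 N more per mm; from 8 mm on, where the foot meets the straightedge, another 2 N and 0.5 N per mm are added: about 11 N in all at 15 mm.
- presser_foot: Round rubber foot, 18 mm across, sprung below the plunger on its axis; with the presser up its underside is 26 mm above the table, 14 mm above the board and 8 mm above a straightedge lying there. (The body's origin is on the table below the foot, not on it.)
- straightedge: Loose flat blue metal straightedge, 50 mm (x) x 200 mm (y) x 6 mm, about 0.13 kg, origin at the centre of its underside. Its +x edge with white division marks goes against the fence. An orange grip ridge 14 mm wide (x) and 60 mm long (y), centred at x = -12, y = +20 mm, nearer the plain edge, has its top 36 mm above the underside.
- ruler_grip (a point): Middle of the orange grip ridge, 21 mm above the straightedge's underside; axes as the straightedge's. Pinch the ridge across its 14 mm (along x).
- edge_a (a point): Point on the graduated edge of the straightedge near its +y end (x = +25, y = +95, z = +3 mm of the straightedge).
- edge_b (a point): Point on the graduated edge near its -y end, the end that goes under the presser (x = +25, y = -95, z = +3 mm of the straightedge).
- ink_bottle_a: Dark ink bottle with a red cap, 48 mm across, 128 mm high, standing on the papers to the left of the ruling board; a bystander, origin at its underside.
- ink_dish: Small white round ink dish, 83 mm across, 17 mm high, on the table in front of the board; a bystander, origin at its underside.
- tea_cup: Green and white tea cup, 86 mm across without its handle, 88 mm high, at the near right; a bystander, origin at its underside.
Not all that is in view belongs to the job. There is more than one size of the straightedge; the one meant has the size given above.

How it is judged:
By the outcome, as a careful person would: the job done as asked, in the order asked, and still so for the second after the job is handed in, while the arm keeps its last pose, push and grip.
It also fails if it takes over 51 s, if anything falls off the work surface, if the arm or the gripper's body presses on something with over 40 N, if the wrist force passes 120 N, or if a joint passes its speed limit or range.

### The arm

A 6-joint arm with a two-finger parallel gripper is mounted at the origin on a cart in front of the work surface, level with it; the furniture and walls round the work are solid. World frame = base frame: x ahead of the robot, y to its left, z up, the work surface at z = 0. Lengths are in m, angles in rad, forces in N, time in s.
With the tool pointing down it reaches from about 0.275 to 0.725 m from the base axis. Payload 5.6 kg.
Tool frame: the origin (TCP) lies at the very end of the fingers, on their centre line; the grasp point (between the pads) lies manip.tcp_to_grasp behind it (manip.tcp_to_grasp is the distance from the TCP to the grasp point, in m); z points along the fingers, y is the direction in which the jaws open and shut (so a half turn about z gives the same grasp; the last joint's range is limited). The gripper opens to 85 mm and grips with 20 to 120 N. Pads are 22 mm wide; open, the fingers measure 114 mm over their backs; the gripper's body (76 mm by 85 mm) begins 54 mm behind the grasp point. The pads swing forward as they close: fully open they stand 13 mm farther back than shut.
Start: joints at [1.562, 0.255, 0.108, 0, -1.424, -0.285], TCP at [0.159, 0.526, 0.231] pointing down, gripper open.
Joint ranges: [-2.95, 2.95], [-1.21, 1.97], [-1.09, 1.5], [-2.87, 1.71], [-2.94, -0.07], [-3.05, 3.05]. Speed limits (rad/s): [2.57, 2.57, 3.14, 3.14, 3.14, 3.14].

### API

Orientations are given as a 3x3 rotation matrix whose columns are the frame's x, y, z axes.
In Python, from station import manip gives the robot as it stands. Calls block until the motion is done:
- manip.reach(position, orientation): joint-space move of the TCP to a pose.
- manip.servo_line(position, vel=0.15, orientation=None): straight line of the TCP; orientation=None keeps the orientation; vel is the mean speed in m/s.
- manip.move_joints(angles): joint-space move.
- manip.command_gripper(opening): opening from 0.0 (shut) to 1.0 (fully open); the grip force is fixed at half the most; returns when the fingers have stopped.
- manip.dwell(seconds).
- manip.solve_ik(position, orientation): joint angles nearest the present ones, or None.
- manip.state(): the state.
- manip.grab_frame(name): name is "scene" or "side" or "wrist"; returns the picture (400x640x3 uint8, red, green, blue); there is no depth.
- manip.camera_info(name): a dict with "fx", "fy", "cx", "cy" (pixels), "D" ([k1, k2, p1, p2, k3] as OpenCV has them; the pictures are not rectified), "camera_from_world" (4x4, takes a point from world to camera coordinates). Camera axes: x right, y up, looking along -z (the intrinsics and any distortion apply to the point x, -y, -z); pixel columns grow to the right and rows downward; lengths in m; the calibration is good to about 2 mm. A picture is of the moment at which its call begins: read the wrist's pose just before it. camera_info takes no time and is no camera call; for the wrist camera it gives the pose at the moment of the call.
A pose or a line that the arm cannot do raises manip.MotionError and nothing moves.
- manip.finish_job(): hands the job in, once; it reports no verdict.
The state is a dict: "clock": time; "q": joint angles; "dq": joint speeds; "effort": joint torques, N m; "tool_pos": TCP position; "tcp_rot": TCP orientation; "force": force on the tool from outside, world axes, zero at the start; "wrist_torque": the same for the moment, N m; "gripper_width": opening from 0.0 (shut) to 1.0 (fully open).
Only numpy, scipy, OpenCV 4.12 (cv2) and the standard library are available. Lean on these libraries where they do the work, as an engineer would, in place of code of your own. Each camera call takes 0.05 s, during which the arm holds its last target.

## Working session

There is one attempt and no reset: what is moved stays moved. The work goes in short steps, each a Python script; the robot and the scene stay as the last script left them, time stands still between calls to the robot, and variables do not carry over. Pictures are saved under pics/ and viewed, and the job is handed in when it is done.

```bash
mkdir -p pics; ls; python3 - <<'E'
from station import manip
import cv2
for n in("scene","side","wrist"):
    i=manip.camera_info(n); print(n,i)
    cv2.imwrite(f"pics/{n}0.png",manip.grab_frame(n)[:,:,::-1])
print(manip.state(),manip.tcp_to_grasp)
E
```

```text
pics
scene {'fx': 458.43055996863677, 'fy': 458.43055996863677, 'cx': 320.48929030098867, 'cy': 205.71135346094343, 'D': array([-0.02066988,  0.        ,  0.        ,  0.        ,  0.        ]), 'camera_from_world': array([[ 0.25403042,  0.96715117, -0.00933615, -0.15125625],
       [-0.81380677,  0.21894968,  0.53831178,  0.38533283],
       [ 0.52267302, -0.12914974,  0.84269405, -1.94235604],
       [ 0.        ,  0.        ,  0.        ,  1.        ]])}
side {'fx': 439.154886662824, 'fy': 439.154886662824, 'cx': 317.9432961470801, 'cy': 198.46037624700395, 'D': array([0.03201767, 0.        , 0.        , 0.        , 0.        ]), 'camera_from_world': array([[ 0.99516818, -0.09811313,  0.00375611, -0.55707747],
       [ 0.04546172,  0.49435409,  0.868071  , -0.11916034],
       [-0.08702601, -0.86370588,  0.49642585, -1.37295613],
       [ 0.        ,  0.        ,  0.        ,  1.        ]])}
wrist {'fx': 350.8424823669536, 'fy': 350.8424823669536, 'cx': 314.19554060808184, 'cy': 201.1403432709196, 'D': array([-0.05464078,  0.        ,  0.        ,  0.        ,  0.        ]), 'came
[... 343 characters left out ...]
.98501127e-04,
       -1.42390401e+00, -2.84601948e-01]), 'dq': array([ 0.00153773, -0.00151118,  0.00435729,  0.00085249,  0.00032842,
       -0.00113199]), 'effort': array([-3.16959295e-04, -3.86944413e+01,  2.38077700e+01,  5.36661878e+00,
       -4.58919239e-03, -5.45284095e-06]), 'tool_pos': array([0.15913465, 0.52609312, 0.23061663]), 'tcp_rot': array([[ 9.57139905e-01, -2.89625806e-01, -3.08207554e-04],
       [-2.89625948e-01, -9.57138881e-01, -1.40455842e-03],
       [ 1.11798931e-04,  1.43362382e-03, -9.99998966e-01]]), 'force': array([-0.57746654, -0.74836642,  0.60576285]), 'wrist_torque': array([-0.03471327, -0.02569231,  0.03282595]), 'gripper_width': 1.0003705833180367} 0.0187
```

View pics/scene0.png

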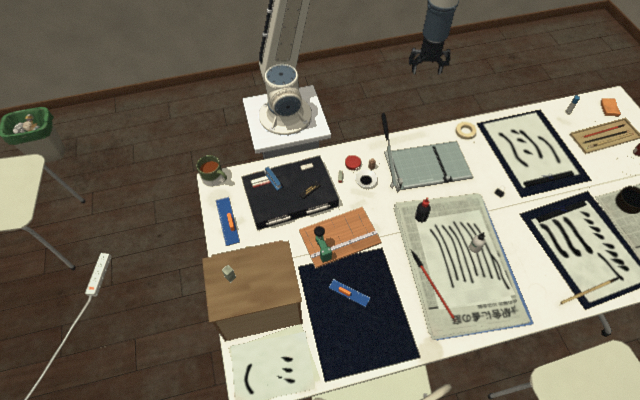

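View pics/side0.png

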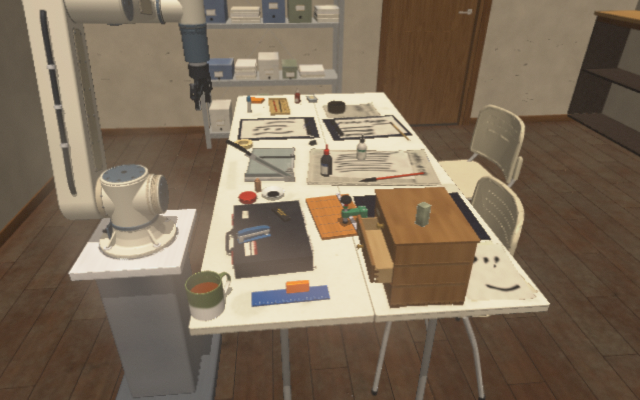

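View pics/wrist0.png

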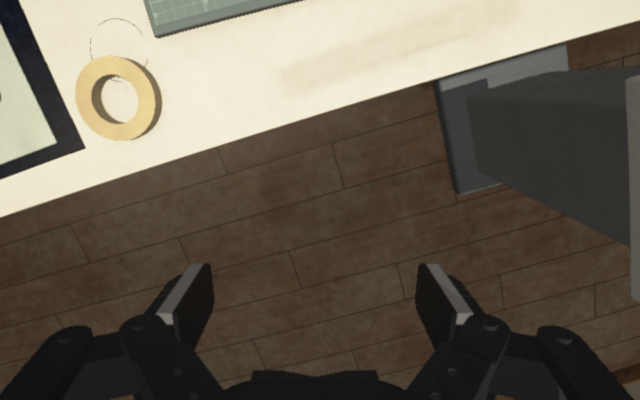

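The scene view shows three blue candidates: a straightedge at (227,220), one on the navy felt at (348,292), and a blue item in the black case at (272,178). The board is at (340,237), with the presser at (321,243). I'll crop in close to measure them.

```bash
cat > h.py <<'E'
import numpy as np, cv2
from station import manip
def pix2w(info,px,z):
    K=np.array([[info["fx"],0,info["cx"]],[0,info["fy"],info["cy"]],[0,0,1.]])
    p=cv2.undistortPoints(np.array(px,float).reshape(-1,1,2),K,np.array(info["D"])).reshape(-1,2)
    T=info["camera_from_world"];R=T[:3,:3];t=T[:3,3]
    C=-R.T@t
    d=np.c_[p[:,0],-p[:,1],-np.ones(len(p))]@R
    s=(np.asarray(z)-C[2])/d[:,2]
    return C+d*s[:,None]
def w2pix(info,P):
    P=np.atleast_2d(P);T=info["camera_from_world"];c=P@T[:3,:3].T+T[:3,3]
    K=np.array([[info["fx"],0,info["cx"]],[0,info["fy"],info["cy"]],[0,0,1.]])
    c=c*[1,-1,-1]
    return cv2.projectPoints(c,np.zeros(3),np.zeros(3),K,np.array(info["D"]))[0].reshape(-1,2)
def crop(src,dst,x0,y0,w,h,s):
    im=cv2.imread(src)[y0:y0+h,x0:x0+w]
    cv2.imwrite(dst,cv2.resize(im,None,fx=s,fy=s,interpolation=cv2.INTER_CUBIC))
E
python3 - <<'E'
from h import *
crop("pics/scene0.png","pics/c1.png",195,150,200,150,4)
crop("pics/side0.png","pics/c2.png",180,180,200,140,4)
i=manip.camera_info("scene")
for n,p in dict(near=[(221,199),(234,244)],felt=[(331,284),(368,301)]).items():
    w=pix2w(i,p,[.006]*2);print(n,w,np.linalg.norm(w[0]-w[1]))
E
```

```text
near [[ 0.36017081 -0.3216773   0.006     ]
 [ 0.56050667 -0.30414793  0.006     ]] 0.2011013084872501
felt [[ 0.79262355 -0.0156584   0.006     ]
 [ 0.8807231   0.08474207  0.006     ]] 0.13357314414171223
```

View pics/c1.png

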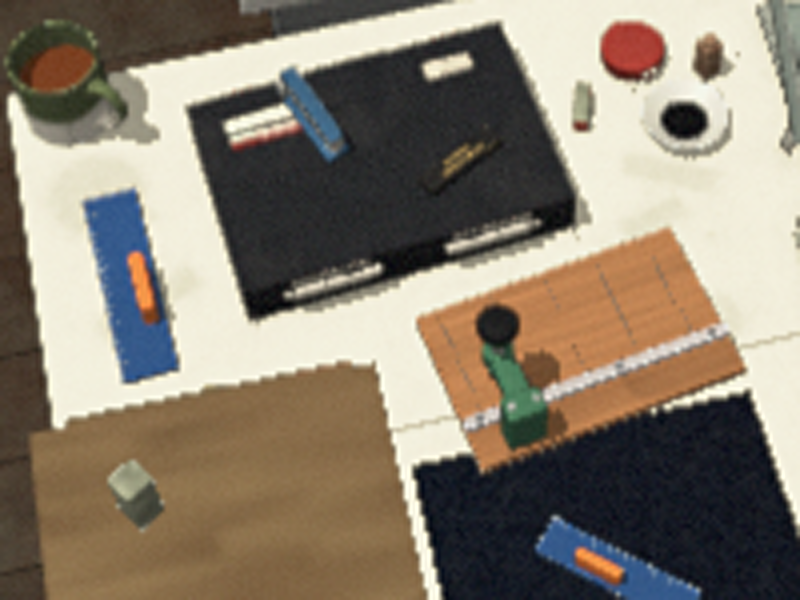

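View pics/c2.png

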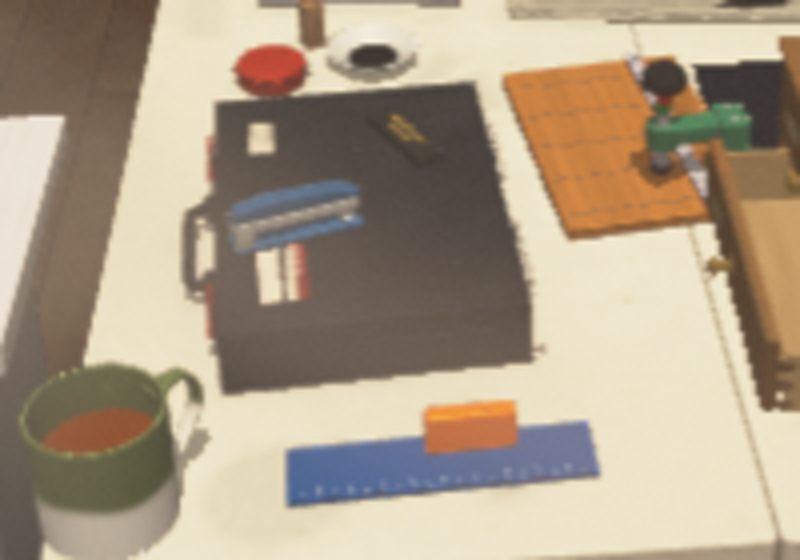

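```bash
python3 - <<'E'
from h import *
i=manip.camera_info("scene");s=manip.camera_info("side")
def f(info,pts,x0,y0,z):
    p=np.array(pts)/4+[x0,y0];return pix2w(info,p,[z]*len(p))
np.set_printoptions(precision=4,suppress=True)
B=f(i,[(418,318),(670,230),(745,370),(480,470)],195,150,.012);print(B,np.linalg.norm(np.diff(B,axis=0),axis=1))
S=f(i,[(84,203),(135,190),(177,370),(124,382)],195,150,.006);print(S,np.linalg.norm(np.diff(S,axis=0),axis=1))
S=f(s,[(287,450),(287,506),(600,475),(590,422)],180,180,.006);print(S,S.mean(0))
B=f(s,[(570,237),(504,75)],180,180,.012);print(B,np.linalg.norm(np.diff(B,axis=0),axis=1))
print("knob",f(i,[(498,320)],195,150,.119),f(s,[(663,72)],180,180,.119))
print("case",f(i,[(190,105),(498,25),(575,190),(250,305)],195,150,.05))
print("case s",f(s,[(218,100),(475,85),(528,300),(222,350)],180,180,.05))
print("grip",f(i,[(134,255),(148,322)],195,150,.036),f(s,[(425,408),(517,402)],180,180,.036))
print("drawer",f(s,[(715,140),(775,400)],180,180,.1),f(i,[(375,365),(420,600)],195,150,.2))
E
```

```text
[[ 0.5665 -0.0693  0.012 ]
 [ 0.5364  0.1743  0.012 ]
 [ 0.6911  0.1938  0.012 ]
 [ 0.7236 -0.0527  0.012 ]] [0.2455 0.1559 0.2487]
[[ 0.3631 -0.3408  0.006 ]
 [ 0.361  -0.2927  0.006 ]
 [ 0.5594 -0.2854  0.006 ]
 [ 0.5591 -0.3322  0.006 ]] [0.0482 0.1985 0.0469]
[[ 0.3575 -0.2971  0.006 ]
 [ 0.3592 -0.3486  0.006 ]
 [ 0.5573 -0.3396  0.006 ]
 [ 0.5568 -0.2888  0.006 ]] [ 0.4577 -0.3185  0.006 ]
[[ 0.5654 -0.0844  0.012 ]
 [ 0.5338  0.1688  0.012 ]] [0.2551]
knob [[ 0.6459 -0.0155  0.119 ]] [[ 0.6428 -0.0242  0.119 ]]
case [[ 0.3109 -0.2255  0.05  ]
 [ 0.294   0.0757  0.05  ]
 [ 0.4957  0.0948  0.05  ]
 [ 0.5376 -0.2106  0.05  ]]
case s [[ 0.2922  0.0829  0.05  ]
 [ 0.5038  0.0881  0.05  ]
 [ 0.5224 -0.2103  0.05  ]
 [ 0.3163 -0.2452  0.05  ]]
grip [[ 0.4514 -0.3018  0.036 ]
 [ 0.5229 -0.3002  0.036 ]] [[ 0.4479 -0.2996  0.036 ]
 [ 0.5075 -0.2994  0.036 ]]
drawer [[ 0.6713 -0.0953  0.1   ]
 [ 0.6546 -0.387   0.1   ]] [[ 0.7042 -0.1261  0.2   ]
 [ 0.895  -0.1364  0.2   ]]
```

Candidates: near blue straightedge (227,220), which measures about 200 x 48 mm; felt one (348,292), about 134 mm; stapler on the case (272,178). I choose the near one. The graduated edge faces world -y, and the grip is nearer its +x end. Next is a wrist close-up.

```bash
cat >> h.py <<'E'
def Rt(yaw): # tool down, tool x at given yaw
    c,s=np.cos(yaw),np.sin(yaw); return np.array([[c,s,0],[s,-c,0],[0,0,-1.]])
E
python3 - <<'E'
from h import *
np.set_printoptions(precision=3,suppress=True)
i=manip.camera_info("wrist");st=manip.state()
T=i["camera_from_world"];R=T[:3,:3];C=-R.T@T[:3,3]
print("cam in tool",st["tcp_rot"].T@(C-st["tool_pos"]));print(st["tcp_rot"].T@R.T)
# grasp yaw: tool x along straightedge +-y
for a in (0.04,0.04+np.pi):
    for p,y in (((.478,-.303,.2),a),((.478,-.303,.01),a),((.5625,.075,.1),a+1.653),((.6225,.081,.022),a+1.653),((.647,-.017,.15),a+1.65),((.647,-.017,.12),a+1.65-1.57),((.647,-.017,.12),a+1.65+1.57)):
        print(a,p,manip.solve_ik(p,Rt(y)))
E
```

```text
cam in tool [ 0.076 -0.    -0.142]
[[ 0.     0.955  0.298]
 [ 1.    -0.     0.001]
 [ 0.001  0.298 -0.955]]
0.04 (0.478, -0.303, 0.2) [-0.289  0.297  0.086  0.    -1.36   1.899]
0.04 (0.478, -0.303, 0.01) [-0.289  0.451 -0.206  0.    -0.914  1.899]
0.04 (0.5625, 0.075, 0.1) [ 0.408  0.362 -0.084  0.    -1.124  2.856]
0.04 (0.6225, 0.081, 0.022) [ 0.378  0.54  -0.014  0.    -1.017  2.886]
0.04 (0.647, -0.017, 0.15) [ 0.215  0.479  0.231  0.    -1.323  3.046]
0.04 (0.647, -0.017, 0.12) [ 0.215  0.495  0.18   0.    -1.256  1.476]
0.04 (0.647, -0.017, 0.12) [ 0.215  0.495  0.18   0.    -1.256 -1.667]
3.181592653589793 (0.478, -0.303, 0.2) [-0.289  0.297  0.086  0.    -1.36  -1.242]
3.181592653589793 (0.478, -0.303, 0.01) [-0.289  0.451 -0.206  0.    -0.914 -1.242]
3.181592653589793 (0.5625, 0.075, 0.1) [ 0.408  0.362 -0.084  0.    -1.124 -0.286]
3.181592653589793 (0.6225, 0.081, 0.022) [ 0.378  0.54  -0.014  0.    -1.017 -0.256]
3.181592653589793 (0.647, -0.017, 0.15) [ 0.215  0.479  0.231  0.    -1.323 -0.095]
3.181592653589793 (0.647, -0.017, 0.12) [ 0.215  0.495  0.18   0.    -1.256 -1.665]
3.181592653589793 (0.647, -0.017, 0.12) [ 0.215  0.495  0.18   0.    -1.256  1.475]
```

```bash
python3 - <<'E'
from h import *
import json
t0=manip.state()["clock"]
manip.reach((.56,.06,.28),Rt(np.pi+1.69))
i=manip.camera_info("wrist");cv2.imwrite("pics/w1.png",manip.grab_frame("wrist")[:,:,::-1])
manip.reach((.47,-.31,.2),Rt(np.pi+.04))
j=manip.camera_info("wrist");cv2.imwrite("pics/w2.png",manip.grab_frame("wrist")[:,:,::-1])
import pickle;pickle.dump((i,j),open("wi.pkl","wb"))
print(t0,manip.state()["clock"])
for f in(1,2): crop(f"pics/w{f}.png",f"pics/w{f}b.png",0,0,640,400,1.25)
E
```

```text
0.15 3.9083
```

View pics/w1b.png

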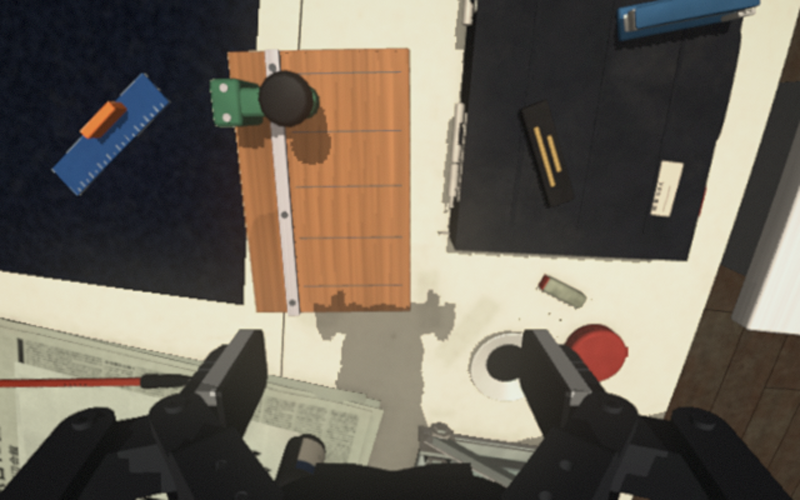

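View pics/w2b.png

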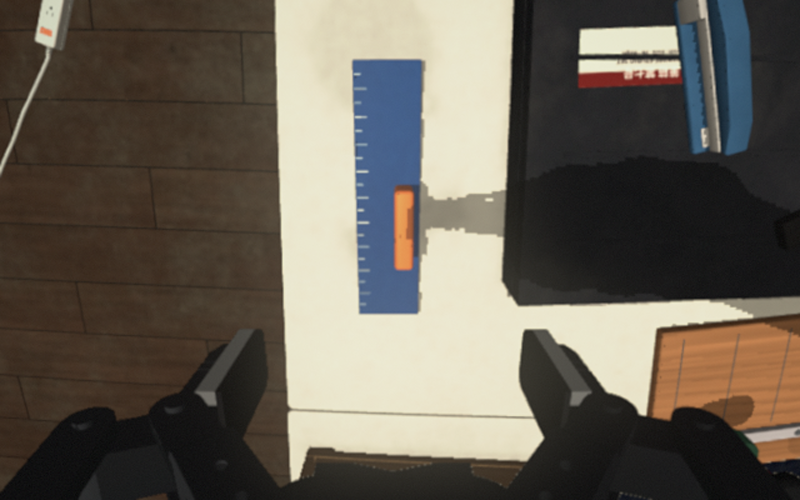

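Wrist view 1 shows the board, with corners near (228,52), (409,48), (411,311) and (256,312) in the enlarged picture. View 2 shows the straightedge, with corners (353,60), (422,60), (420,313) and (360,314) and its grip at (404,228). Next I fit subpixel poses.

```bash
python3 - <<'E'
from h import *
import pickle
np.set_printoptions(precision=4,suppress=True)
i,j=pickle.load(open("wi.pkl","rb"))
def fit(info,img,pts,z):
    g=cv2.cvtColor(cv2.imread(img),cv2.COLOR_BGR2GRAY)
    p=(np.array(pts,np.float32)/1.25).reshape(-1,1,2)
    q=cv2.cornerSubPix(g,p.copy(),(4,4),(-1,-1),(3,50,.01)).reshape(-1,2)
    print("shift",np.abs(q-p.reshape(-1,2)).max(1))
    w=pix2w(info,q,[z]*len(q));print(w);return w
def rig(M,W):
    M=np.array(M);W=W[:,:2];m=M.mean(0);w=W.mean(0);A=(M-m);B=(W-w)
    th=np.arctan2((A[:,0]*B[:,1]-A[:,1]*B[:,0]).sum(),(A*B).sum())
    R=np.array([[np.cos(th),-np.sin(th)],[np.sin(th),np.cos(th)]])
    o=w-R@m;print("yaw",th,"o",o,"res mm",1e3*((R@M.T).T+o-W));return th,o
S=fit(j,"pics/w2.png",[(353,60),(422,60),(420,313),(360,314)],.006)
sp=rig([(.025,-.1),(-.025,-.1),(-.025,.1),(.025,.1)],S)
B=fit(i,"pics/w1.png",[(228,52),(409,48),(411,311),(256,312)],.012)
bp=rig([(.08,-.125),(-.08,-.125),(-.08,.125),(.08,.125)],B)
# fence front/top edge
F=pix2w(i,np.array([(279,52),(299,315)])/1.25,[.019]*2);print("fence front",F)
c,s=np.cos(bp[0]),np.sin(bp[0]);Rb=np.array([[c,-s],[s,c]])
print("fence in board",(F[:,:2]-bp[1])@Rb)
print("knob pred",w2pix(i,[*(bp[1]+Rb@[.008,-.08]),.119])*1.25)
c,s=np.cos(sp[0]),np.sin(sp[0]);Rs=np.array([[c,-s],[s,c]])
print("grip",sp[1]+Rs@[-.012,.02],w2pix(j,[*(sp[1]+Rs@[-.012,.02]),.036])*1.25)
pickle.dump((sp,bp),open("poses.pkl","wb"))
E
```

```text
shift [0.8234 1.4977 2.2682 0.9173]
[[ 0.3574 -0.3429  0.006 ]
 [ 0.3561 -0.2916  0.006 ]
 [ 0.5534 -0.285   0.006 ]
 [ 0.5555 -0.334   0.006 ]]
yaw -1.531910320675407 o [ 0.4556 -0.3134] res mm [[-0.761   0.6961]
 [-1.4318 -0.7161]
 [ 1.1807  0.4622]
 [ 1.0121 -0.4421]]
shift [0.8614 0.1095 0.     0.1438]
[[ 0.7195 -0.0513  0.012 ]
 [ 0.5621 -0.0721  0.012 ]
 [ 0.5275  0.174   0.012 ]
 [ 0.686   0.1945  0.012 ]]
yaw 0.13525300481180214 o [0.6238 0.0613] res mm [[ 0.4216 -0.492 ]
 [-0.741  -1.3289]
 [ 0.1615  0.3639]
 [ 0.1578  1.457 ]]
fence front [[ 0.672  -0.0551  0.019 ]
 [ 0.6401  0.1889  0.019 ]]
fence in board [[ 0.0322 -0.1218]
 [ 0.0334  0.1243]]
knob pred [[282.8332  97.9508]]
grip [ 0.4751 -0.3006] [[404.1559 231.5955]]
```

```bash
python3 - <<'E'
from h import *
R=Rt(3.1804)
manip.command_gripper(0.6)
manip.servo_line((.4751,-.3006,.06),vel=.2,orientation=R)
manip.servo_line((.4751,-.3006,.0105),vel=.08)
print(manip.state()["force"],manip.state()["tool_pos"])
manip.command_gripper(0.0)
s=manip.state();print(s["gripper_width"],s["force"],s["clock"])
manip.servo_line((.4751,-.3006,.03),vel=.08)
cv2.imwrite("pics/s3.png",manip.grab_frame("side")[:,:,::-1])
cv2.imwrite("pics/w3.png",manip.grab_frame("wrist")[:,:,::-1])
s=manip.state();print(s["gripper_width"],s["force"],s["wrist_torque"],s["clock"])
a=cv2.imread("pics/s3.png")[180:380,180:500];b=cv2.imread("pics/w3.png")
cv2.imwrite("pics/m3.png",cv2.vconcat([cv2.resize(a,(480,300)),cv2.resize(b,(480,300))]))
E
```

```text
[-0.11388864 -0.75563377  0.09905256] [ 0.47554636 -0.30084192  0.01100108]
0.15413010735647895 [-0.77448515  0.72358211  3.86846254] 6.3833
0.15206680905437753 [-0.46594219 -0.24983003 -2.63722657] [-0.00607454 -0.00973452  0.0058256 ] 6.875
```

View pics/m3.png

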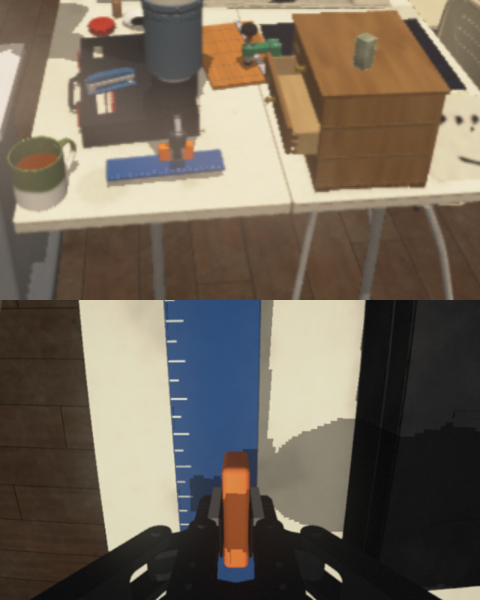

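```bash
cat >> h.py <<'E'
import pickle,os
if os.path.exists("poses.pkl"):
    _,(BY,BO)=pickle.load(open("poses.pkl","rb"))
    def bw(x,y,z): # board mm -> world m
        c,s=np.cos(BY),np.sin(BY); return np.array([BO[0]+(c*x-s*y)/1e3,BO[1]+(s*x+c*y)/1e3,z/1e3])
    def wb(p):
        c,s=np.cos(BY),np.sin(BY); d=np.asarray(p)[:2]-BO; return np.array([c*d[0]+s*d[1],-s*d[0]+c*d[1],p[2]])*1e3
E
python3 - <<'E'
from h import *
np.set_printoptions(precision=3,suppress=True)
R=Rt(BY+np.pi*1.5)
manip.servo_line((.4751,-.3006,.17),vel=.2)
manip.reach(bw(-74,20,170),R)
manip.servo_line(bw(-74,20,27),vel=.15)
w=manip.camera_info("wrist")
cv2.imwrite("pics/w4.png",manip.grab_frame("wrist")[:,:,::-1])
cv2.imwrite("pics/s4.png",manip.grab_frame("side")[:,:,::-1])
pickle.dump(w,open("w4.pkl","wb"))
s=manip.state();print(s["gripper_width"],s["force"],s["clock"],wb(s["tool_pos"]))
crop("pics/w4.png","pics/w4b.png",0,0,640,400,1.25)
crop("pics/s4.png","pics/s4b.png",260,150,160,110,5)
E
```

```text
0.14858073878319447 [ 0.292 -0.019 -1.536] 10.3333 [-73.201  20.086  28.071]
```

View pics/w4b.png

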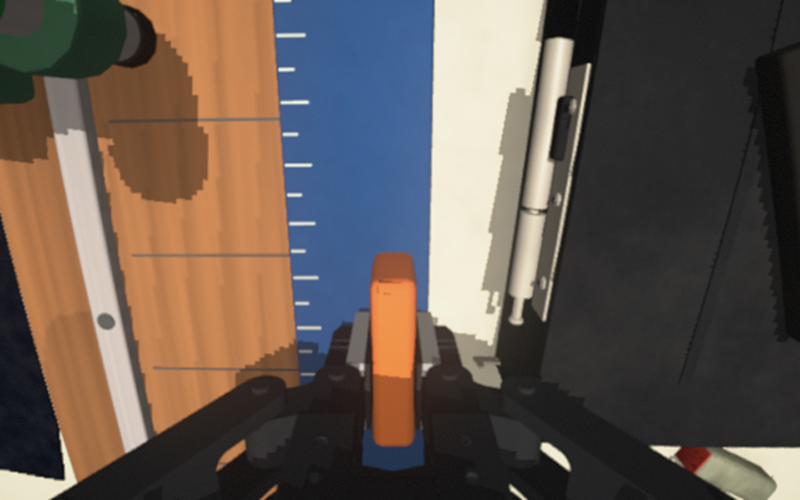

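View pics/s4b.png

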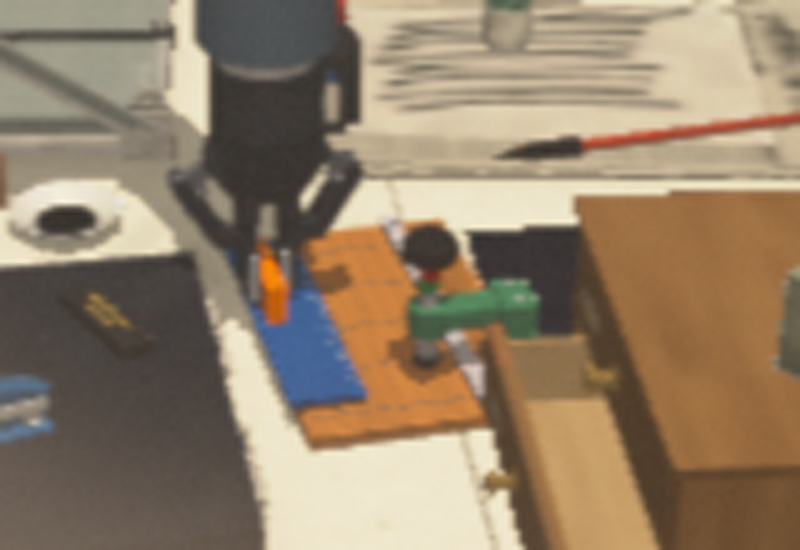

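The blade is held over the near half of the board, and the foot is ahead at (140,35). I check the blade's parallelism with the fence from this view.

```bash
python3 - <<'E'
from h import *
np.set_printoptions(precision=2,suppress=True)
w=pickle.load(open("w4.pkl","rb"))
E=pix2w(w,np.array([(275,3),(282,120),(299,345)])/1.25,[.0231]*3)
F=pix2w(w,np.array([(90,85),(118,255),(150,440)])/1.25,[.019]*3)
for P in(E,F):
    b=np.array([wb(p) for p in P]);print(b, np.polyfit(b[:,1],b[:,0],1)[0])
E
```

```text
[[-37.03 -89.22  23.1 ]
 [-37.01 -54.54  23.1 ]
 [-37.39  27.27  23.1 ]] -0.003358555148138254
[[ 28.36 -66.9   19.  ]
 [ 29.08  -7.18  19.  ]
 [ 32.02  76.83  19.  ]] 0.02607724420390601
```

```bash
python3 - <<'E'
from h import *
crop("pics/w4.png","pics/w4c.png",20,50,110,110,5)
crop("pics/w4.png","pics/w4d.png",60,250,110,110,5)
a=cv2.imread("pics/w4c.png");b=cv2.imread("pics/w4d.png")
cv2.imwrite("pics/w4e.png",cv2.resize(cv2.hconcat([a,b]),(800,400)))
E
```

```text
(no output)
```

View pics/w4e.png

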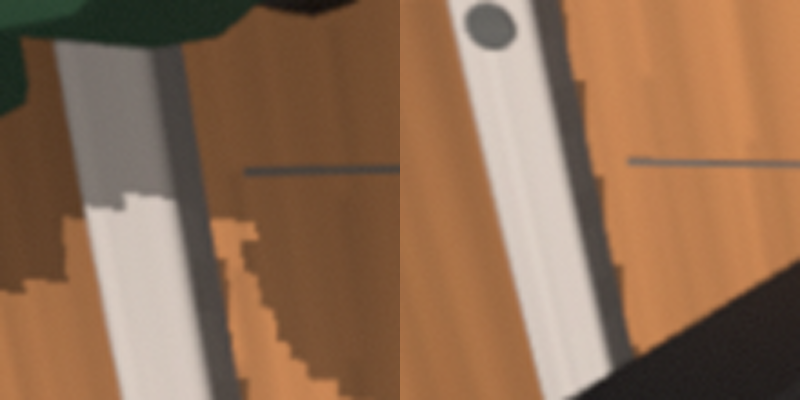

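```bash
python3 - <<'E'
from h import *
np.set_printoptions(precision=2,suppress=True)
w=pickle.load(open("w4.pkl","rb"))
for p,z in(([(61.25,63.75),(77.75,160),(97.1,250),(118.3,351.8)],.019),([(70.3,63.75),(86,157.3),(104,250),(124.6,349)],.012)):
    b=np.array([wb(p) for p in pix2w(w,p,[z]*4)]);print(b, np.polyfit(b[:,1],b[:,0],1)[0])
E
```

```text
[[ 32.82 -68.74  19.  ]
 [ 33.05 -27.89  19.  ]
 [ 32.31  16.24  19.  ]
 [ 32.95  76.73  19.  ]] -0.00039521924156668493
[[ 33.53 -69.2   12.  ]
 [ 33.65 -27.83  12.  ]
 [ 33.52  19.53  12.  ]
 [ 33.77  80.77  12.  ]] 0.0012648710513180309
```

```bash
python3 - <<'E'
from h import *
np.set_printoptions(precision=2,suppress=True)
c,s_=np.cos(BY),np.sin(BY)
def rep(l):
    s=manip.state();f=s["force"];print(l,wb(s["tool_pos"]),"fx",f[0]*c+f[1]*s_,"fy",-f[0]*s_+f[1]*c,"fz",f[2],s["wrist_torque"],s["clock"]);return f[0]*c+f[1]*s_,f[2]
manip.servo_line(bw(-14,20,27),vel=.08);rep("in")
z=27
while z>21:
    z-=.7; manip.servo_line(bw(-14,20,z),vel=.03);fx,fz=rep("d")
    if fz>1.5: break
x=-14
while x<0:
    x+=(2 if x<-7 else .7); manip.servo_line(bw(x,20,z),vel=.04);fx,fz=rep("p")
    if abs(fx)>10: break
cv2.imwrite("pics/w5.png",manip.grab_frame("wrist")[:,:,::-1])
crop("pics/w5.png","pics/w5b.png",0,0,640,400,1.25)
E
```

```text
in [-14.46  19.97  26.88] fx 0.3652096070514551 fy -0.39265708886993034 fz -1.4089065799646738 [-0.01 -0.    0.  ] 11.2333
d [-14.32  20.02  26.37] fx -0.7068988593954622 fy 0.8339599567590577 fz -1.632392633467692 [0.05 0.06 0.03] 11.4833
d [-14.1   19.99  25.57] fx 0.17707179008787594 fy -0.2660397553431011 fz -0.6564141804636965 [ 0.06  0.05 -0.  ] 11.7333
d [-14.05  20.    24.81] fx -0.11311049634158883 fy -0.15818438781846902 fz -1.5754026962653402 [0.03 0.02 0.02] 11.9833
d [-14.05  19.98  24.11] fx -0.47066326215928633 fy -0.5918696713584094 fz -1.2864431697152847 [0.01 0.01 0.07] 12.2333
d [-14.03  20.    23.44] fx -0.08892536035486667 fy -0.41736740527808647 fz -2.3257948746058412 [0.02 0.02 0.02] 12.4833
d [-13.85  20.    23.16] fx -0.45814503112225324 fy -0.28514304496540366 fz 1.4087886126226925 [0.05 0.4  0.04] 12.7333
d [-13.83  19.98  23.15] fx -2.7343831205527147 fy 0.9638624348399598 fz 6.675573269040825 [ 0.1   1.17 -0.  ] 12.9833
p [-12.57  19.88  23.14] fx -4.452062720025331 fy 0.6609358511000955 fz 8.161667889190849 [ 0.01  1.96 -0.06] 13.2333
p [-10.57  19.75  2
[... 322 characters left out ...]
 13.9833
p [-6.09 19.68 23.13] fx -5.245742456548878 fy 0.3868576882370778 fz 9.18274777082683 [-0.2   2.01 -0.09] 14.2333
p [-5.4  19.63 23.15] fx -6.004914127494741 fy 0.042573924543343744 fz 8.297611247903223 [-0.23  2.04 -0.11] 14.4833
p [-4.66 19.66 23.14] fx -5.3719505541443455 fy 0.275518956936134 fz 7.183697748182004 [-0.21  2.02 -0.1 ] 14.7333
p [-3.96 19.62 23.12] fx -5.946747472724497 fy -0.8666363029599617 fz 8.569052236915663 [-0.22  2.04 -0.1 ] 14.9833
p [-3.83 19.62 23.14] fx -6.89494036037943 fy 0.293519035066385 fz 8.89848911414392 [-0.2   2.57 -0.12] 15.2333
p [-3.84 19.63 23.13] fx -10.312733507292783 fy 0.48533670982659416 fz 11.844030482237974 [-0.16  3.36 -0.09] 15.4833
```

View pics/w5b.png

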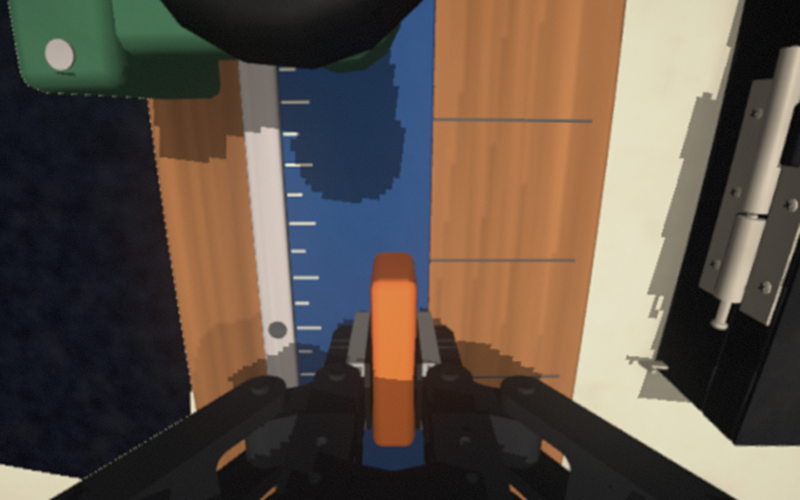

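```bash
python3 - <<'E'
from h import *
np.set_printoptions(precision=2,suppress=True)
c,s_=np.cos(BY),np.sin(BY)
def rep(l):
    s=manip.state();f=s["force"];print(l,wb(s["tool_pos"]),"fx",f[0]*c+f[1]*s_,"fz",f[2],s["gripper_width"],s["clock"])
manip.servo_line(bw(-2.3,20,22.9),vel=.03);rep("relax")
manip.command_gripper(0.55);rep("open")
manip.servo_line(bw(-3.5,20,75),vel=.15);rep("up")
manip.servo_line(bw(-40,-10,170),vel=.2);rep("up2")
w=manip.camera_info("wrist");cv2.imwrite("pics/w6.png",manip.grab_frame("wrist")[:,:,::-1]);pickle.dump(w,open("w6.pkl","wb"))
crop("pics/w6.png","pics/w6b.png",0,0,640,400,1.25)
E
```

```text
relax [-3.64 19.77 23.16] fx -6.668990476700675 fz 6.351504491802677 0.15035558335497634 15.7833
open [-2.03 20.03 22.84] fx -0.2805374112911442 fz 0.4602592331342253 0.5492192153977925 16.2083
up [-3.44 20.18 75.23] fx -0.36112284684720425 fz 0.40378218262859933 0.5502412389521139 16.7083
up2 [-40.61  -9.74 168.45] fx -0.26051893053829145 fz -0.4223313065283051 0.5539534578393956 17.3917
```

View pics/w6b.png

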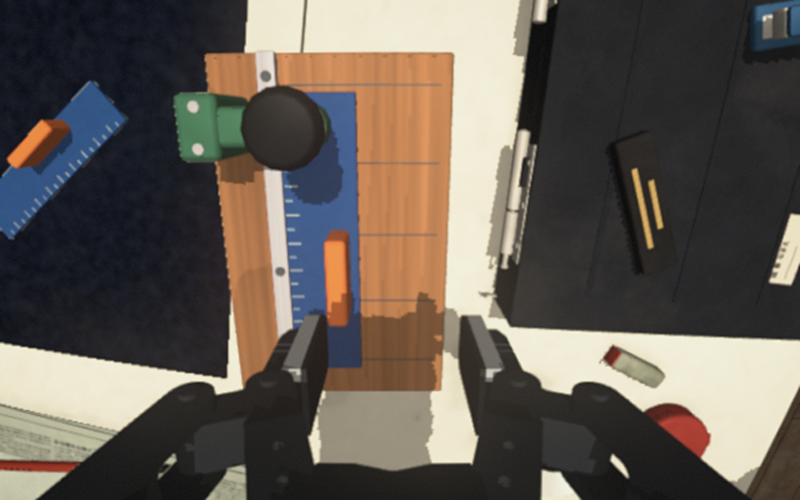

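```bash
python3 - <<'E'
from h import *
np.set_printoptions(precision=2,suppress=True)
w=pickle.load(open("w6.pkl","rb"))
g=cv2.imread("pics/w6.png").astype(int)
bl=(g[:,:,0]>g[:,:,2]+25)
P=[]
for r in range(80,290,15):
    xs=[x for x in range(250,300) if bl[r,x]]
    if xs: P.append((max(xs)+1,r+.5))
b=np.array([wb(p) for p in pix2w(w,P,[.018]*len(P))]);print(b[:,:2],np.polyfit(b[:,1],b[:,0],1))
print([wb(p) for p in pix2w(w,np.array([(356,92),(361,367)])/1.25,[.018]*2)])
# knob centre
dark=(g.sum(2)<130).astype(np.uint8);dark[:, :190]=0;dark[:,265:]=0;dark[:60]=0;dark[140:]=0
n,l,st,ce=cv2.connectedComponentsWithStats(dark);k=1+st[1:,4].argmax();print(st[k],ce[k])
for z in(.119,.11):print(wb(pix2w(w,[st[k][:2]+st[k][2:4]/2],[z])[0]))
crop("pics/w6.png","pics/w6c.png",200,60,110,240,2.5)
E
```

```text
[[-16.77 -94.51]
 [-16.5  -82.98]
 [-17.04 -71.2 ]
 [-16.77 -59.18]
 [-16.48 -46.89]
 [-17.02 -34.32]
 [-16.72 -21.44]
 [-16.41  -8.23]
 [-16.96   5.32]
 [-16.63  19.23]
 [-16.29  33.54]
 [-16.85  48.26]
 [-15.56  63.42]
 [-16.11  79.06]] [  0.   -16.53]
[array([-17.52, -99.73,  18.  ]), array([-16.41,  98.61,  18.  ])]
[190  73  70  63 742] [229.48 114.42]
[  6.85 -79.44 119.  ]
[  9.05 -79.15 110.  ]
```

View pics/w6c.png

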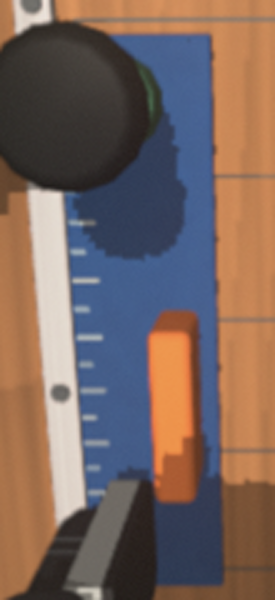

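The straightedge is released and lying against the fence. Its plain edge measures x = -16.6 mm (nominal -17), and its ends are at y = ±99. I use the close w5 picture to check parallelism, then press.

```bash
python3 - <<'E'
from h import *
np.set_printoptions(precision=2,suppress=True)
w4=pickle.load(open("w4.pkl","rb"));d=bw(-3.84,19.63,23.13)-bw(-73.2,20.09,28.07)
w=dict(w4);T=w4["camera_from_world"].copy();T[:3,3]-=T[:3,:3]@d;w["camera_from_world"]=T
g=cv2.imread("pics/w5.png").astype(float);f=cv2.GaussianBlur(g[:,:,0]-g[:,:,2],(0,0),1)
def edge(r0,r1,x0,x1,sgn):
    P=[]
    for r in range(r0,r1,4):
        gr=np.gradient(f[r,x0:x1])*sgn;k=gr.argmax()
        if 0<k<len(gr)-1:
            a,b,c=gr[k-1:k+2];P.append((x0+k+.5*(a-c)/(a-2*b+c)+.5,r+.5))
    return P
def fit(P,z):
    b=np.array([wb(p) for p in pix2w(w,P,[z]*len(P))]);p=np.polyfit(b[:,1],b[:,0],1)
    r=b[:,0]-np.polyval(p,b[:,1]);m=abs(r)<1;p=np.polyfit(b[m,1],b[m,0],1);print(p*[1e3,1],"y",b[:,1].min(),b[:,1].max(),"res",r[m].std(),m.sum())
fit(edge(4,200,330,360,-1),.018)   # plain edge
fit(edge(60,280,215,245,1),.018)  # graduated edge/fence seam
f=cv2.GaussianBlur(g[:,:,0],(0,0),1);fit(edge(110,280,188,215,1),.019) # fence back edge
f=cv2.GaussianBlur(-g[:,:,2],(0,0),1);fit(edge(110,280,210,245,1),.019) # seam in red
crop("pics/w5.png","pics/w5c.png",180,40,80,140,4)
crop("pics/w5.png","pics/w5d.png",180,180,80,140,4)
cv2.imwrite("pics/w5e.png",cv2.hconcat([cv2.imread("pics/w5c.png"),cv2.imread("pics/w5d.png")]))
E
```

```text
[ -1.08 -16.59] y -88.7073428886677 -12.45592037732115 res 0.018555370245150176 49
[ 0.31 32.92] y -68.62781073333414 27.172435686278984 res 0.0949478657843937 53
[ 1.8 44.9] y -49.40111985581978 27.772563211273223 res 0.063023215933043 43
[ 0.99 33.36] y -49.30538098747086 27.71226883958305 res 0.19061639870727373 42
```

View pics/w5e.png

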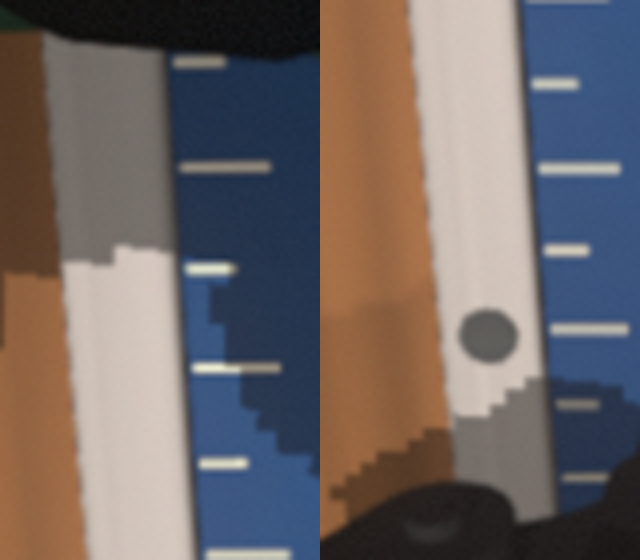

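```bash
python3 - <<'E'
from h import *
np.set_printoptions(precision=2,suppress=True)
c,s_=np.cos(BY),np.sin(BY)
def rep(l):
    s=manip.state();f=s["force"];p=wb(s["tool_pos"]);print(l,p,"fx %.2f fy %.2f fz %.2f t %.2f"%(f[0]*c+f[1]*s_,-f[0]*s_+f[1]*c,f[2],s["clock"]));return p[2],f[2]
manip.command_gripper(0.0)
manip.servo_line(bw(8,-80,160),vel=.15)
manip.servo_line(bw(8,-80,124),vel=.1);manip.dwell(.2);rep("above")
cv2.imwrite("pics/s7.png",manip.grab_frame("side")[:,:,::-1]);cv2.imwrite("pics/w7.png",manip.grab_frame("wrist")[:,:,::-1])
z=124
while z>112:
    z-=1; manip.servo_line(bw(8,-80,z),vel=.02);za,fz=rep(z)
    if fz>1.8: break
crop("pics/s7.png","pics/s7b.png",300,170,100,75,8)
crop("pics/w7.png","pics/w7b.png",0,0,640,400,1.25)
E
```

```text
above [  8.53 -79.95 125.04] fx 0.20 fy -0.03 fz -0.29 t 19.38
123 [  7.95 -80.04 122.93] fx -0.71 fy 0.74 fz -0.32 t 19.73
122 [  7.92 -80.03 121.84] fx 0.52 fy -0.32 fz -0.08 t 19.98
121 [  7.93 -79.97 120.88] fx -0.58 fy -0.39 fz 1.03 t 20.23
120 [  7.92 -79.98 119.88] fx 0.54 fy 0.62 fz -0.06 t 20.48
119 [  8.12 -80.05 119.13] fx -0.26 fy -0.25 fz -0.01 t 20.73
118 [  8.12 -80.01 118.11] fx 0.15 fy 0.61 fz 1.34 t 20.98
117 [  8.12 -80.03 117.08] fx 0.71 fy -0.15 fz 0.83 t 21.23
116 [  8.07 -80.06 116.05] fx 0.40 fy -0.98 fz 2.02 t 21.48
```

View pics/s7b.png

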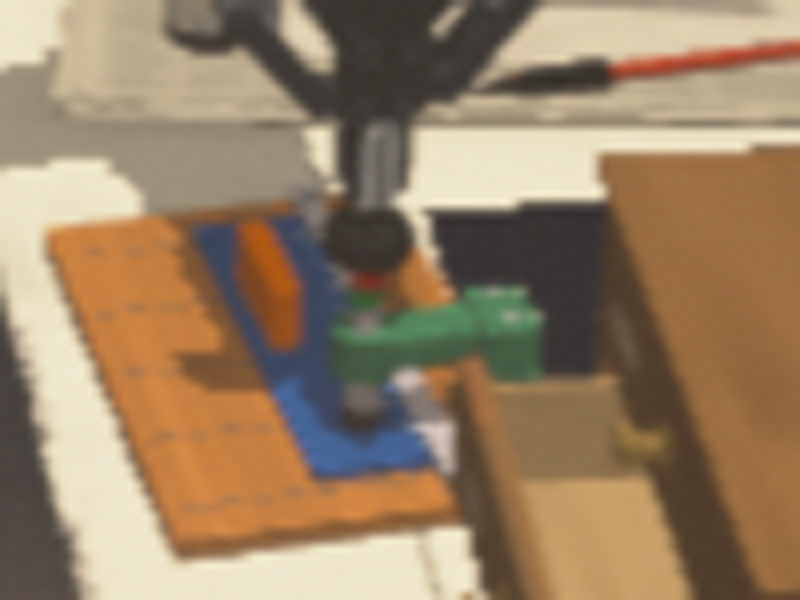

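View pics/w7b.png

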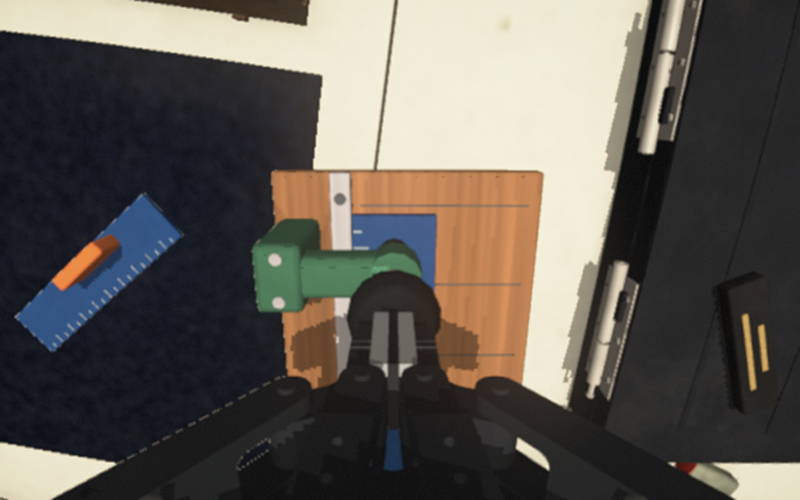

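```bash
cat >> h.py <<'E'
def avg(l,n=8):
    F=[];Z=[]
    for _ in range(n):
        manip.dwell(.02);s=manip.state();F.append(s["force"]);Z.append(wb(s["tool_pos"]))
    F=np.mean(F,0);Z=np.mean(Z,0);print(l,Z,F,"t %.2f"%s["clock"]);return Z[2],F[2]
E
python3 - <<'E'
from h import *
np.set_printoptions(precision=2,suppress=True)
avg("now")
for z in(115,114,113,112,111,110.5,110,109.5,109,108.5,108):
    manip.servo_line(bw(8,-80,z),vel=.02); za,fz=avg(z)
    if fz>8: break
E
```

```text
now [  8.1  -80.02 116.08] [ 0.44 -0.09  1.62] t 21.61
115 [  8.09 -80.02 115.06] [0.32 0.25 1.72] t 21.99
114 [  8.08 -80.02 114.05] [ 0.63 -0.15  2.11] t 22.38
113 [  8.08 -80.01 113.05] [0.94 0.3  2.34] t 22.76
112 [  8.08 -80.02 112.05] [1.43 0.07 2.71] t 23.14
111 [  8.06 -80.01 111.04] [0.94 0.04 2.81] t 23.52
110.5 [  8.11 -80.03 110.93] [0.11 0.15 5.06] t 23.91
110 [  8.11 -80.03 110.51] [0.15 0.09 5.48] t 24.29
109.5 [  8.12 -80.03 110.08] [-0.12  0.13  5.66] t 24.68
109 [  8.13 -80.04 109.67] [-0.17  0.25  6.26] t 25.06
108.5 [  8.14 -80.04 109.23] [-0.65  0.37  6.33] t 25.44
108 [  8.14 -80.04 108.8 ] [-0.64  0.45  6.7 ] t 25.82
```

```bash
python3 - <<'E'
from h import *
np.set_printoptions(precision=2,suppress=True)
z=108
for _ in range(8):
    za=wb(manip.state()["tool_pos"])[2]
    if za<104.3: break
    z-=min(1,za-104)*1.1
    manip.servo_line(bw(8,-80,z),vel=.02); za,fz=avg(round(z,2))
manip.dwell(.5);avg("hold")
cv2.imwrite("pics/s8.png",manip.grab_frame("side")[:,:,::-1]);w=manip.camera_info("wrist");cv2.imwrite("pics/w8.png",manip.grab_frame("wrist")[:,:,::-1])
cv2.imwrite("pics/sc8.png",manip.grab_frame("scene")[:,:,::-1])
pickle.dump(w,open("w8.pkl","wb"))
crop("pics/s8.png","pics/s8b.png",300,170,100,75,8)
crop("pics/w8.png","pics/w8b.png",0,0,640,400,1.25)
crop("pics/sc8.png","pics/sc8b.png",195,150,200,150,4)
E
```

```text
106.9 [  8.15 -80.04 107.86] [-0.91  0.22  7.15] t 26.21
105.8 [  8.15 -80.04 106.9 ] [-0.64  0.42  8.14] t 26.59
104.7 [  8.17 -80.04 105.96] [-1.16  0.65  8.94] t 26.98
103.6 [  8.18 -80.05 105.02] [-1.86  0.85  9.51] t 27.36
102.5 [  8.2  -80.05 104.09] [-2.22  0.79 10.18] t 27.74
hold [  8.19 -80.06 104.1 ] [-2.08  1.15 10.22] t 28.38
```

View pics/s8b.png

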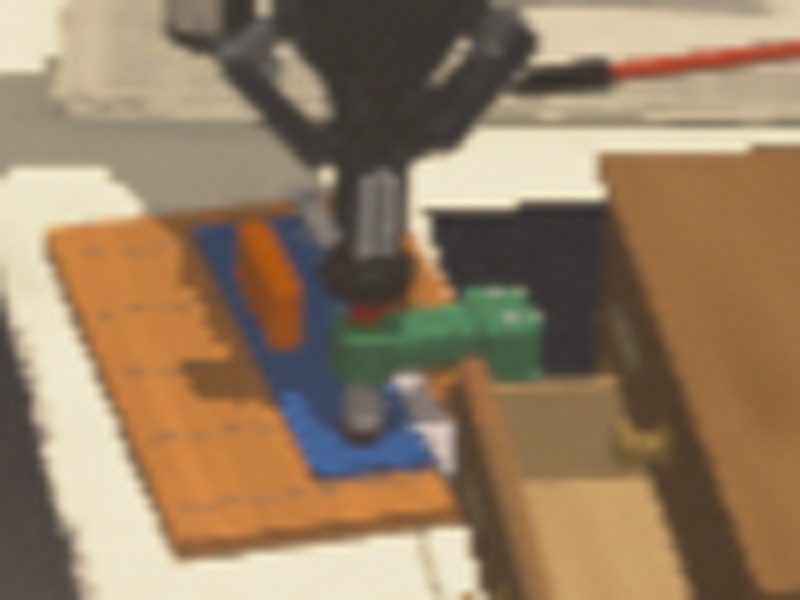

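View pics/w8b.png

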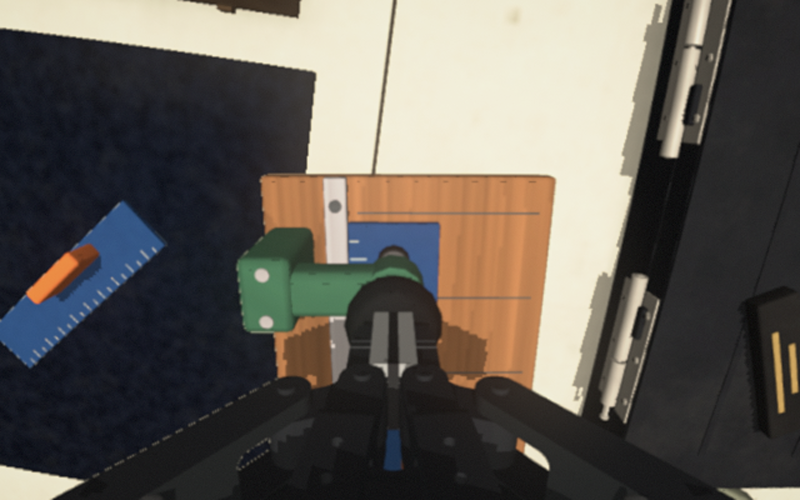

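View pics/sc8b.png

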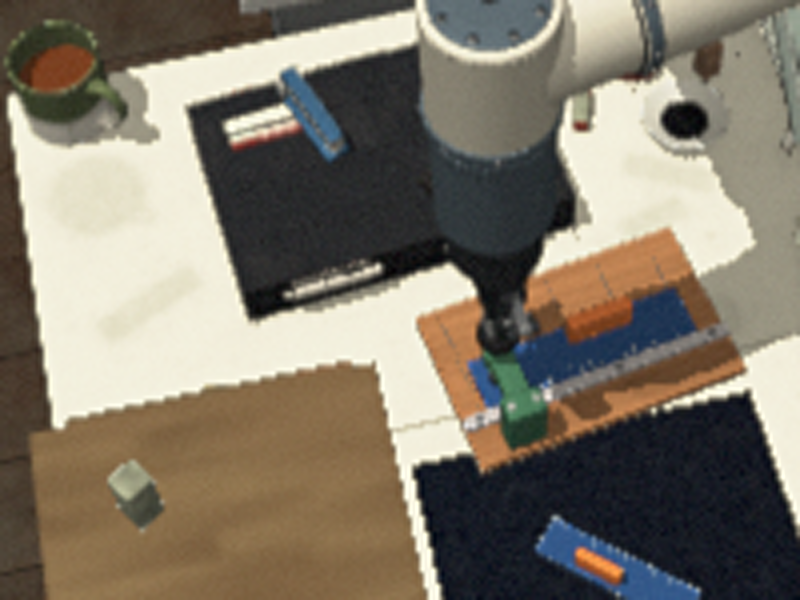

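The foot is down on the blade. In the wrist view the seam at (348,225) shows no gap. Travel is 14.9 mm at 10.2 N, and the cup and dish haven't moved.

```bash
python3 - <<'E'
from h import *
avg("final",3);manip.finish_job()
E
```

```text
final [  8.19584564 -80.04802588 104.11939857] [-2.26922204  0.74773549  9.83422874] t 28.57
the job is handed in; nothing more can be done
```

I laid the 200 mm blue straightedge under the presser, pushed it against the fence and let go. Then I pressed the knob straight down and handed the job in at 28.6 s with the knob still held.

- **Straightedge:** It stopped firmly against the fence under about 10 N. The measured edges were parallel to the fence within 1–3 mrad. The plain edge read x ≈ −16.6 mm against −17 mm expected, which is within calibration error. After the press, the seam at the presser end showed no visible gap; the +y end was last checked before the press.
- **Knob:** The foot met the straightedge where the knob top stood at 111 mm, as it should at 8 mm of travel. At the end the fingertips were at 104.1 mm, so travel was 14.9 mm. The force was about 10 N, against about 11 N expected. That is within the green band (11–19 mm) and it never reached the red. The side picture was too coarse to read the green ring itself, so this rests on height and force.
- **Bystanders:** The tea cup and ink dish look unmoved in the last scene picture. I did not check the ink bottle again at the end; the arm stayed well above it.

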